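Fit the transport lock of a sampler carousel

TASK

Lock the sampler carousel for transport: take the T-key with the short paddle handle from the stand, pass its cross-bar down through the slot in the white sampler deck, and turn it a quarter turn so the bar lies across under the slot and holds. Leave the key released, with its collar resting on the deck, and leave the long key and the round-knobbed pin in the stand.

Things in the scene. Friction and masses are not known exactly. Their poses are not given: they have to be found in the camera images.
- key_grip (a point): T-key to use (about 90 g): centre of its black paddle, 40 long (x), 14 thick (y), 44 high. z up the shank; x along paddle and cross-bar. Below this point: steel collar 42 across, 6 thick, top at 22; shank 12 thick; foot bar 58 (x) x 10 x 10, underside at 58. Hangs by its collar on a metal stand's rails, 45 high, in a 26 mm gap along x: lifts straight out. Three bays 100 apart, any order.
- slot (a point): Slot centre on the white deck's top face (60 above the table). x along the slot, 74 long; y across, 26 wide; z up. Plate 8 thick, hollow below: 49 deep, at least 65 clear around. The key's collar rests on the deck with its paddle centre 28 above this point. The deck is 290 x 180; the vial carousel on it, 48 high, starts 83 from this point towards +x. Deck and stand: one left, one right.
- longkey_grip (a point): Centre of the paddle of the long key, which stays in the stand: axes, build and heights as the T-key's, but its paddle is 72 mm long and its cross-bar 92 mm long, too long for the slot.
- pin_grip (a point): Centre of the round black knob, 38 mm across, of a plain pin without a cross-bar, which stays in the stand; collar and heights as the T-key's, z up.
Mind the look-alikes: they are no part of the job. What is shaped like the part that bears key_grip but brown or purple is not meant.

How it is judged (in metres and radians):
On the way:
1. the key's cross-bar has gone down through the slot, lying along it (z of key_grip in the frame of slot below 0.041 m and horizontal distance between key_grip and slot below 0.03 m and angle between the x axis of key_grip and the x axis of slot, either way round below 0.6 rad), for 0.02 s.
At the end, for the whole second after the job is handed in: The key stands upright (within about 8 degrees) in the slot, within 30 mm of the slot's centre, its collar resting on the deck (within 5 mm of height) and its cross-bar turned across the slot (within 21 degrees of square), and stays so (z of key_grip in the frame of slot between 0.023 and 0.033 m and horizontal distance between key_grip and slot below 0.03 m and angle between key_grip's own z axis and vertical below 0.15 rad and angle between the x axis of key_grip and the x axis of slot, either way round above 1.2 rad); the robot touches nothing.
It fails at once if the long key or the plain pin was moved more than 40 mm (distance of any of longkey_grip, pin_grip from where it was at the start of the episode above 0.04 m).
It also fails if it takes over 48 s, if anything falls off the work surface, if the arm or the gripper's body presses on something with over 40 N, if the wrist force passes 120 N, or if a joint passes its speed limit or range.

ROBOT

A 6-joint arm with a two-finger parallel gripper is mounted at the origin on the work surface. World frame = base frame: x ahead of the robot, y to its left, z up, the work surface at z = 0. Lengths are in m, angles in degrees, forces in N, time in s.
With the tool pointing down it reaches from about 0.4 to 0.825 m from the base axis. Payload 7 kg.
Tool frame: the origin (TCP) lies between the finger pads; the fingertips stand 19 mm ahead of it and the grasp point (between the pads) is the TCP; x points along the fingers, y is the direction in which the jaws open and shut, and the axes are right-handed (so a half turn about x gives the same grasp; the last joint's range is limited). The gripper opens to 88 mm and grips with 3 to 60 N. Pads are 19 mm wide; open, the fingers measure 130 mm over their backs; the gripper's body (78 mm by 193 mm) begins 47 mm behind the grasp point.
Start: joints at [-47.55, 20.546, 0.682, 0, -70.136, -16.507], TCP at [0.295, -0.607, 0.225] pointing down, gripper open.
Joint ranges: [-176.03, 176.03], [-82.01, 121.73], [-58.28, 71.71], [-173.87, 95.51], [-174.79, -0.11], [-173.66, 173.66]. Speed limits (degrees/s): [136.94, 136.94, 172.46, 180, 180, 180].

INTERFACE

Orientations are given as [roll, pitch, yaw] about the fixed x, y, z axes, in that order (R = Rz(yaw) Ry(pitch) Rx(roll)).
In Python, from plant import r gives the robot as it stands.
- The arm moves only by the tool send_rows, never from a script. Its argument "plan" is a list of rows, each a list of 2 entries, a list of its own where there are three numbers: the shift along the tool's x, y, z scaled (see below), then the turn, a rotation vector about the tool's x, y, z scaled (see below). A call has exactly 5 rows; each row is the pose to reach, as a shift and turn from the pose measured when the call began, along the tool's axes at that moment; what a row does not reach only later rows make up. The controller multiplies each number of a shift by 0.15 m and each number of a turn by pi/4 rad. A row lasts 1/10 s, in which the tool goes at most 50 mm and 8.59 degrees, less where a joint would pass 70% of its speed; a pose out of reach is approached as far as the arm can. A call with a number of a shift or a turn outside -1 to 1 is refused whole. A call with a gripper value outside its range is refused whole. "jaw" is the opening, from -1 (shut) to 1 (fully open), so that 0 is half open, set as the call begins (left out, the last holds). The fingers move at their own pace and stop on an object; "force" is the grip in N (left out, the last holds). Time passes only in rows, so rows that repeat a pose let the fingers close, or fill a call up. It gives the time, the measured TCP pose, the force and the opening at its end, in the units of the state.
- r.get_state(): the state, without advancing time (a new reading comes with each control period).
- r.capture(name): name is "side" or "top"; returns a dict with "color" (384x512x3 uint8, red, green, blue), "range_z" (384x512 float32, m along the optical axis (not along the pixel's ray), 0 where there is no reading), "mtx" (3x3 intrinsics, pixels), "k1" (the pictures are not rectified: a ray, as slopes to the right and down, at radius r is drawn at 1 + k1 r^2 times it, then the intrinsics apply), "pose" (4x4, takes a point from camera to world coordinates). Camera axes: x right, y down, z forward; pixel columns grow to the right and rows downward; lengths in m; the calibration is good to about 2 mm. A picture is of the moment at which its call begins.
- r.close_job(): hands the job in, once; it reports no verdict.
Trained networks look in a picture, given as the dict that the camera call returned (one of the last four; its "shot" number tells which), for a name from the list of things; names that differ only in an ending like _2 or _b are one class to them, and where a whole thing is asked for, a point or a joint stands for the part that bears it (a point fixed in the world has none). Each returns a list of dicts, best first, with "score" (0 to 1); they miss things now and then, are a little off and sometimes report something else, mostly with a low value. They report only what shows in the picture. A call takes as long as a camera call. They do not tell look-alikes from the thing itself.
- r.find_in(picture, target): "uv" ([column, row] in pixels, amid what is visible of it).
- r.trace(picture, target): "mask" (384x512 bool, what is visible of it) and "uv" ([column, row] in pixels, amid what is visible of it).
The state is a dict: "time_s": time; "joints": joint angles; "qd": joint speeds; "joint_torque": joint torques, N m; "tcp_pos": TCP position; "eef_rot": TCP orientation; "contact_force": force on the tool from outside, world axes, zero at the start; "moment": the same for the moment, N m; "gripper_width": finger opening in m.
Only numpy, scipy, OpenCV 4.12 (cv2) and the standard library are available. Lean on these libraries where they do the work, as an engineer would, in place of code of your own. Each camera call takes 0.05 s, during which the arm holds its last target. There are 200 camera calls.

## Working session

There is one attempt and no reset: what is moved stays moved. The work goes in short steps, Python scripts to look and compute and a tool call to move; the robot and the scene stay as the last step left them, time stands still between calls to the robot, and variables do not carry over. Pictures are saved under pics/ and viewed, about 8 in all and at most 12, crops included, and the job is handed in when it is done.

Besides the shell and the picture viewer there is one more tool, called after "Request:" as name(argument=value, ...), one argument or row to a line, values as JSON. send_rows: Moves the arm, as the interface text tells. Its arguments: {"type":"object","properties":{"plan":{"type":"array"},"jaw":{"type":"number"},"force":{"type":"number"}},"required":["plan"]}

```bash
mkdir -p pics; ls; cat > h.py <<'E'
import numpy as np, cv2
from plant import r
def world(p,uv,z=None):
    """pixels Nx2 -> world points, by depth or by intersecting plane z"""
    uv=np.atleast_2d(np.float64(uv)); K=p["mtx"]; k=p["k1"]
    d=np.stack([(uv[:,0]-K[0][2])/K[0][0],(uv[:,1]-K[1][2])/K[1][1]],1); s=d.copy()
    for _ in range(20): s=d/(1+k*(s**2).sum(1,keepdims=True))
    ray=np.c_[s,np.ones(len(s))]; T=np.array(p["pose"])
    if z is None:
        ui=np.round(uv).astype(int); D=p["range_z"][ui[:,1],ui[:,0]]
    else:
        D=(z-T[2,3])/(ray@T[2,:3])
    return (ray*D[:,None])@T[:3,:3].T+T[:3,3]
def save(p,name,box=None,s=1):
    im=p["color"][:,:,::-1]
    if box: im=im[box[1]:box[3],box[0]:box[2]]
    cv2.imwrite("pics/"+name,cv2.resize(im,None,fx=s,fy=s,interpolation=cv2.INTER_CUBIC))
E
python3 - <<'E'
from h import *
np.set_printoptions(precision=4,suppress=True)
a=[]
for n in("top","side"):
    p=r.capture(n); a.append(p["color"]); print(n,p["pose"],p["mtx"],p["k1"])
    for t in("key_grip","longkey_grip","pin_grip","slot"):
        for f in r.find_in(p,t)[:4]: print(n,t,f["score"],f["uv"],world(p,[f["uv"]]))
    cv2.imwrite(f"pics/{n}0.png",p["color"][:,:,::-1])
im=np.vstack(a)[:,:,::-1]
cv2.imwrite("pics/both0.png",cv2.resize(im,(400,600)))
print(r.get_state())
E
```

```text
pics
top [[ 0.0051 -0.9972  0.0742  0.3987]
 [-0.9999 -0.006  -0.0121  0.0496]
 [ 0.0125 -0.0741 -0.9972  1.2711]
 [ 0.      0.      0.      1.    ]] [[496.9755   0.     260.5189]
 [  0.     496.9755 193.5824]
 [  0.       0.       1.    ]] -0.0854916297591366
top key_grip 0.87 [110.8, 152.8] [[0.5853 0.401  0.0749]]
top key_grip 0.84 [178.7, 237.1] [[0.3818 0.2303 0.08  ]]
top key_grip 0.69 [156.7, 130.9] [[0.6383 0.2882 0.0818]]
top key_grip 0.59 [155.0, 184.2] [[0.5082 0.2891 0.0829]]
top longkey_grip 0.67 [237.6, 183.0] [[0.5114 0.0901 0.0916]]
top pin_grip 0.61 [196.7, 185.8] [[0.504  0.1874 0.0929]]
top slot 0.93 [357.7, 152.7] [[ 0.5917 -0.205   0.0598]]
side [[-0.9743 -0.1414  0.1754  0.255 ]
 [-0.2249  0.5622 -0.7958  1.0366]
 [ 0.0139 -0.8148 -0.5796  0.799 ]
 [ 0.      0.      0.      1.    ]] [[452.6959   0.     261.79  ]
 [  0.     452.6959 188.2708]
 [  0.       0.       1.    ]] -0.17918680449161467
side key_grip 0.85 [170.3, 246.4] [[0.6407 0.3031 0.0534]]
side key_grip 0.8 [280.0, 250.4] [[0.3807 0.2522 0.0536]]
side key_grip 0.73 [179.0, 287.1] [[0.5701 0.4261 0.0593]]
side key_grip 0.62 [283.3, 280.0] [[0.357  0.33   0.0377]]
side longkey_grip 0.55 [246.7, 194.6] [[0.5024 0.0989 0.0885]]
side pin_grip 0.88 [233.3, 220.6] [[0.5077 0.2102 0.0871]]
side pin_grip 0.36 [225.0, 250.2] [[0.5018 0.3028 0.0731]]
side slot 0.87 [248.1, 148.2] [[ 0.5717 -0.1853  0.0594]]
{'time_s': 0.5, 'joints': array([-47.5499,  20.5474,   0.6808,  -0.0025, -70.1354, -16.5071]), 'qd': array([ 0.0066, -0.1428, -0.0413, -0.0982, -0.0132,  0.1395]), 'joint_torque': array([  0.001 , -58.1798,  29.3067,   6.9971,   0.0119,  -0.    ]), 'tcp_pos': array([ 0.2953, -0.6069,  0.225 ]), 'eef_rot': array([55.9404, 89.997 , 81.8826]), 'contact_force': array([ 0.6648, -0.2618, -1.3125]), 'moment': array([-0.0117, -0.0083,  0.0498]), 'gripper_width': 0.08737190475251334}
```

```bash
python3 - <<'E'
import cv2
a=cv2.imread("pics/top0.png")[90:290,80:420]
cv2.imwrite("pics/topc.png",cv2.resize(a,None,fx=2.3,fy=2.3,interpolation=cv2.INTER_CUBIC))
E
```

```text
(no output)
```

View pics/topc.png

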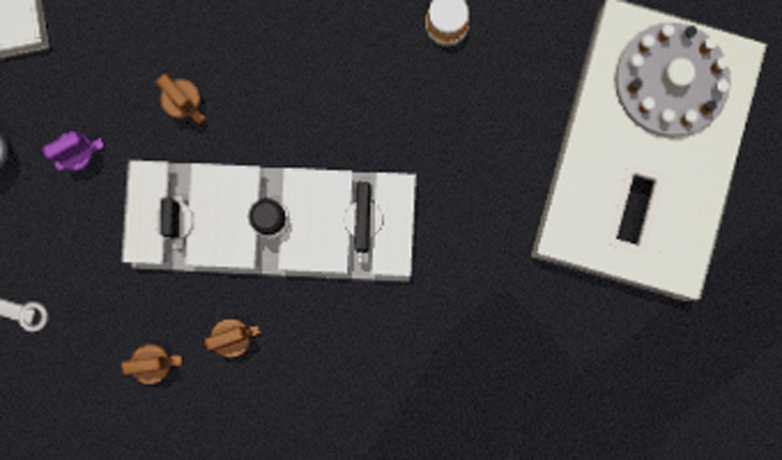

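View pics/side0.png

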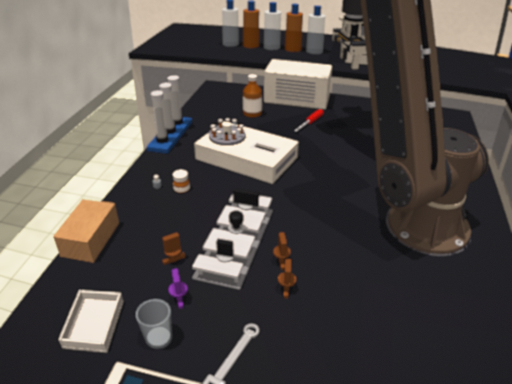

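The top crop shows the stand with three black-handled items. The short paddle is at full-picture px (155,184), the round knob at (196,185) and the long paddle at (238,183). The three brown ones at (157,131), (145,248) and (179,237) and the purple one at (111,153) lie loose and are look-alikes. The key meant is the one at (155,184): it is black, short and sits in the stand. The slot is at (357,181), with the carousel towards image-up, which is its +x.

```bash
cat > m.py <<'E'
from h import *
np.set_printoptions(precision=4,suppress=True)
from scipy.spatial.transform import Rotation as R
def rect(P):
    c,(w,h),a=cv2.minAreaRect(np.float32(P[:,:2])*1000)
    if w<h: w,h,a=h,w,a+90
    return np.round(np.array(c)/1000,4),round(w,1),round(h,1),round((a+90)%180-90,1)
E
python3 - <<'E'
from m import *
p=r.capture("top"); g=p["color"].max(2)
V,U=np.mgrid[0:384,0:512]; uv=np.c_[U.ravel(),V.ravel()]
W=world(p,uv); ok=p["range_z"].ravel()>0; gg=g.ravel()
def near(c,d): return (np.abs(W[:,:2]-c)<d).all(1)&ok
n=near([.508,.289],.04)
print("z quantiles key area",np.quantile(W[n,2],[.05,.5,.9,.98]))
for zt in(.083,.088,.092):
    k=n&(W[:,2]>zt)&(gg<90); print(zt,k.sum(),rect(world(p,uv[k],.095)),W[k].mean(0))
# stand top
s=near([.505,.19],.2)&(W[:,2]>.035)&(W[:,2]<.06)&(gg>120); print("stand",rect(W[s]))
# masks
for t in("key_grip","slot"):
    for f in r.trace(p,t)[:4]:
        m=f["mask"].ravel(); z=.095 if t=="key_grip" else .06
        print(t,f["score"],f["uv"],m.sum(),rect(world(p,uv[m],z)))
B=world(p,[[357,181]],.06)[0]; print(B)
Z6=world(p,uv,.06); s=(np.abs(Z6[:,:2]-B[:2])<.055).all(1)
for th in(60,90,120,150):
    d=np.zeros(384*512,np.uint8); d[s&(gg<th)]=1
    cnt,l,st,ce=cv2.connectedComponentsWithStats(d.reshape(384,512)); i=1+st[1:,4].argmax()
    print(th,st[i,4],rect(Z6[(l==i).ravel()]))
k=s&(W[:,2]<.045)&ok; print("depth hole",rect(Z6[k])) if k.sum()>5 else 0
for t in [p]:
    save(p,"key.png",(130,155,260,215),6)
st=r.get_state(); M=R.from_euler("xyz",st["eef_rot"],degrees=True).as_matrix(); print(M)
E
```

```text
z quantiles key area [0.0061 0.046  0.0762 0.0965]
0.083 89 (array([0.5075, 0.2926]), 38.3, 12.0, 1.3) [0.5075 0.2934 0.0938]
0.088 82 (array([0.5075, 0.2926]), 38.3, 12.0, 1.3) [0.5077 0.2938 0.0945]
0.092 70 (array([0.5075, 0.2938]), 38.2, 9.6, 1.3) [0.5082 0.2938 0.0953]
stand (array([0.4941, 0.1937]), 330.0, 310.0, -2.1)
key_grip 0.72 [145.2, 248.6] 281 (array([0.3557, 0.3075]), 50.3, 40.3, -44.5)
key_grip 0.69 [153.0, 182.4] 236 (array([0.5046, 0.286 ]), 42.6, 36.9, 45.9)
key_grip 0.66 [158.3, 132.7] 234 (array([0.6327, 0.283 ]), 51.2, 36.2, 11.5)
key_grip 0.65 [111.2, 154.6] 268 (array([0.5799, 0.394 ]), 49.0, 38.3, -44.1)
slot 0.59 [360.4, 150.7] 8677 (array([ 0.5887, -0.2165]), 297.3, 185.9, -16.2)
[ 0.5213 -0.2025  0.06  ]
60 250 (array([ 0.5223, -0.1998]), 70.1, 21.7, -15.8)
90 267 (array([ 0.522 , -0.2001]), 71.7, 22.8, -15.8)
120 283 (array([ 0.5224, -0.2   ]), 72.4, 23.7, -15.8)
150 296 (array([ 0.5227, -0.2004]), 73.1, 24.7, -15.9)
depth hole (array([ 0.5223, -0.2004]), 72.4, 24.5, -15.8)
[[ 0.     -0.4375  0.8992]
 [ 0.      0.8992  0.4375]
 [-1.      0.      0.    ]]
```

View pics/key.png

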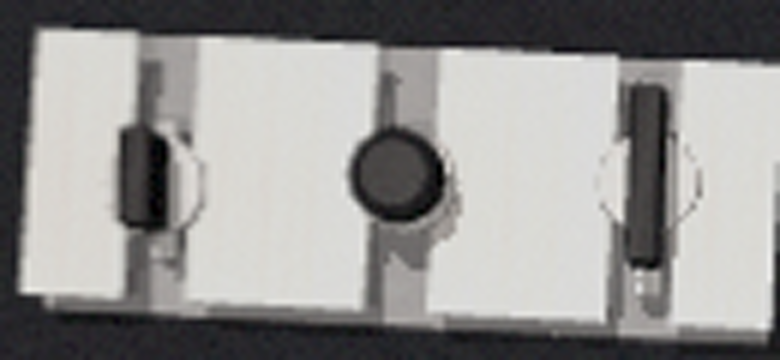

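The crop confirms it: short black paddle at full-picture px (155,184), knob at (196,185), long paddle at (238,184). Next is a planning helper for the moves.

```bash
cat > plan.py <<'E'
from m import *
import sys
def mat(a):  # tool down, tool y at angle a
    a=np.radians(a); y=np.array([np.cos(a),np.sin(a),0]); x=np.array([0,0,-1.]); return np.c_[x,y,np.cross(x,y)]
def plan(wps):
    s=r.get_state(); M=R.from_euler("xyz",s["eef_rot"],degrees=True).as_matrix(); t=s["tcp_pos"]
    print("now",t,"yang",np.degrees(np.arctan2(M[1,1],M[0,1])).round(2),"tilt",np.degrees(np.arccos(-M[2,0])).round(2),"t",s["time_s"],"w",s["gripper_width"],"F",s["contact_force"],"j",s["joints"].round(1))
    for w in wps:
        N=mat(w[3]); q=np.array(w[:3])
        print(w,"shift",(M.T@(q-t)/.15).round(3),"turn",(R.from_matrix(M.T@N).as_rotvec()/(np.pi/4)).round(3))
        M,t=N,q
if __name__=="__main__": plan(eval(sys.argv[1]))
E
python3 plan.py "[(.37,-.47,.225,155),(.44,-.34,.225,195),(.49,-.20,.225,230),(.51,-.06,.225,269),(.51,.08,.225,269),(.509,.22,.225,269)]"
```

```text
now [ 0.2953 -0.607   0.2251] yang 115.94 tilt 0.0 t 0.65 w 0.08742009483195236 F [ 0.2062 -0.1064 -0.3279] j [-47.5  20.5   0.7  -0.  -70.1 -16.5]
(0.37, -0.47, 0.225, 155) shift [0.    0.603 0.847] turn [-0.868  0.    -0.   ]
(0.44, -0.34, 0.225, 195) shift [ 0.    -0.057  0.983] turn [-0.889  0.     0.   ]
(0.49, -0.2, 0.225, 230) shift [ 0.    -0.564  0.815] turn [-0.778  0.     0.   ]
(0.51, -0.06, 0.225, 269) shift [ 0.    -0.801  0.498] turn [-0.867  0.     0.   ]
(0.51, 0.08, 0.225, 269) shift [ 0.    -0.933  0.016] turn [0. 0. 0.]
(0.509, 0.22, 0.225, 269) shift [ 0.    -0.933  0.023] turn [0. 0. 0.]
```

Request:
send_rows(
  plan=[
    [[0, 0.12, 0.17], [-0.17, 0, 0]],
    [[0, 0.24, 0.34], [-0.35, 0, 0]],
    [[0, 0.36, 0.51], [-0.52, 0, 0]],
    [[0, 0.48, 0.68], [-0.7, 0, 0]],
    [[0, 0.6, 0.85], [-0.87, 0, 0]],
  ],
  jaw=0.2,
)

```text
time_s: 1.15
tcp_pos: [0.371, -0.4692, 0.2252]
eef_rot: [-100.9, 90.0, -35.5]
contact_force: [0.6, -0.5, 0.4]
gripper_width: 0.0552
```

Request:
send_rows(
  plan=[
    [[0, -0.01, 0.2], [-0.18, 0, 0]],
    [[0, -0.02, 0.39], [-0.36, 0, 0]],
    [[0, -0.04, 0.59], [-0.54, 0, 0]],
    [[0, -0.05, 0.79], [-0.71, 0, 0]],
    [[0, -0.06, 0.98], [-0.89, 0, 0]],
  ],
)

```text
time_s: 1.65
tcp_pos: [0.4409, -0.3381, 0.2255]
eef_rot: [-130.8, 90.0, -25.0]
contact_force: [0.2, -0.7, -0.8]
gripper_width: 0.0525
```

```bash
python3 plan.py "[(.49,-.20,.225,230),(.51,-.06,.225,269),(.51,.08,.225,269),(.509,.22,.225,269)]"
```

```text
now [ 0.4409 -0.3381  0.2255] yang -164.21 tilt 0.05 t 1.65 w 0.05250836856408227 F [ 0.2017 -0.6581 -0.8397] j [-17.3   9.3 -14.6   0.  -66.1  33.1]
(0.49, -0.2, 0.225, 230) shift [ 0.003 -0.566  0.797] turn [-0.76  -0.001  0.001]
(0.51, -0.06, 0.225, 269) shift [ 0.    -0.801  0.498] turn [-0.867  0.     0.   ]
(0.51, 0.08, 0.225, 269) shift [ 0.    -0.933  0.016] turn [0. 0. 0.]
(0.509, 0.22, 0.225, 269) shift [ 0.    -0.933  0.023] turn [0. 0. 0.]
```

Request:
send_rows(
  plan=[
    [[0, -0.11, 0.16], [-0.15, 0, 0]],
    [[0, -0.23, 0.32], [-0.3, 0, 0]],
    [[0, -0.34, 0.48], [-0.46, 0, 0]],
    [[0, -0.45, 0.64], [-0.61, 0, 0]],
    [[0, -0.57, 0.8], [-0.76, 0, 0]],
  ],
)

```text
time_s: 2.15
tcp_pos: [0.4907, -0.1982, 0.2258]
eef_rot: [-154.6, 89.9, -14.3]
contact_force: [0.5, -0.4, 0.4]
gripper_width: 0.0528
```

Request:
send_rows(
  plan=[
    [[0, -0.16, 0.1], [-0.17, 0, 0]],
    [[0, -0.32, 0.2], [-0.35, 0, 0]],
    [[0, -0.48, 0.3], [-0.52, 0, 0]],
    [[0, -0.64, 0.4], [-0.7, 0, 0]],
    [[0, -0.8, 0.5], [-0.87, 0, 0]],
  ],
)

```text
time_s: 2.65
tcp_pos: [0.5098, -0.0568, 0.226]
eef_rot: [172.1, 89.9, -8.1]
contact_force: [0.3, -0.3, 0.0]
gripper_width: 0.0527
```

Request:
send_rows(
  plan=[
    [[0, -0.19, 0], [0, 0, 0]],
    [[0, -0.37, 0], [0, 0, 0]],
    [[0, -0.56, 0.01], [0, 0, 0]],
    [[0, -0.75, 0.01], [0, 0, 0]],
    [[0, -0.93, 0.02], [0, 0, 0]],
  ],
)

```text
time_s: 3.15
tcp_pos: [0.5073, 0.084, 0.2263]
eef_rot: [-178.9, 89.9, 0.8]
contact_force: [-0.1, 0.2, 0.1]
gripper_width: 0.0525
```

Request:
send_rows(
  plan=[
    [[0, -0.19, 0], [0, 0, 0]],
    [[0, -0.37, 0], [0, 0, 0]],
    [[0, -0.56, 0.01], [0, 0, 0]],
    [[0, -0.75, 0.01], [0, 0, 0]],
    [[0, -0.93, 0.02], [0, 0, 0]],
  ],
)

```text
time_s: 3.65
tcp_pos: [0.5048, 0.2248, 0.2264]
eef_rot: [-173.2, 89.8, 6.6]
contact_force: [0.4, 1.1, -0.2]
gripper_width: 0.0522
```

```bash
python3 plan.py "[(.508,.293,.16,269),(.508,.293,.077,269)]"; python3 - <<'E'
from m import *
p=r.capture("top"); save(p,"pre.png",(100,110,300,260),4)
E
```

```text
now [0.5048 0.2248 0.2264] yang -90.22 tilt 0.17 t 3.65 w 0.052188319965674634 F [ 0.4046  1.0973 -0.2394] j [ 44.4   8.9 -15.    0.1 -66.   45.3]
(0.508, 0.293, 0.16, 269) shift [ 0.443 -0.455 -0.018] turn [ 0.017 -0.004  0.   ]
(0.508, 0.293, 0.077, 269) shift [0.553 0.    0.   ] turn [0. 0. 0.]
```

Request:
send_rows(
  plan=[
    [[0, -0.11, 0], [0, 0, 0]],
    [[0.05, -0.23, -0.01], [0, 0, 0]],
    [[0.15, -0.34, -0.01], [0.01, 0, 0]],
    [[0.3, -0.455, -0.02], [0.02, 0, 0]],
    [[0.44, -0.455, -0.02], [0.02, 0, 0]],
  ],
)

```text
time_s: 4.2
tcp_pos: [0.5084, 0.298, 0.158]
eef_rot: [-164.8, 89.8, 14.2]
contact_force: [-0.7, -1.1, -0.2]
gripper_width: 0.0526
```

```bash
python3 - <<'E'
from m import *
p=r.capture("side"); save(p,"pre2.png",(170,150,300,300),4)
V,U=np.mgrid[0:384,0:512]; uv=np.c_[U.ravel(),V.ravel()]
W=world(p,uv); g=p["color"].max(2).ravel(); ok=p["range_z"].ravel()>0
k=ok&(np.abs(W[:,:2]-[.508,.293])<.035).all(1)&(W[:,2]>.06)&(W[:,2]<.1)&(g<90)
print(k.sum(),W[k].mean(0),W[k].min(0),W[k].max(0),np.polyfit(W[k,0],W[k,1],1))
E
python3 plan.py "[(.508,.293,.077,269)]"
```

```text
216 [0.5028 0.3008 0.0815] [0.4851 0.292  0.0603] [0.5228 0.306  0.0991] [0.0309 0.2853]
now [0.5065 0.2959 0.1541] yang -91.09 tilt 0.2 t 4.25 w 0.052762627083734366 F [-0.8215 -1.4736 -4.645 ] j [ 49.4  15.6 -16.3   0.  -58.3  39.5]
(0.508, 0.293, 0.077, 269) shift [ 0.514  0.018 -0.012] turn [-0.002  0.003 -0.004]
```

View pics/pre2.png

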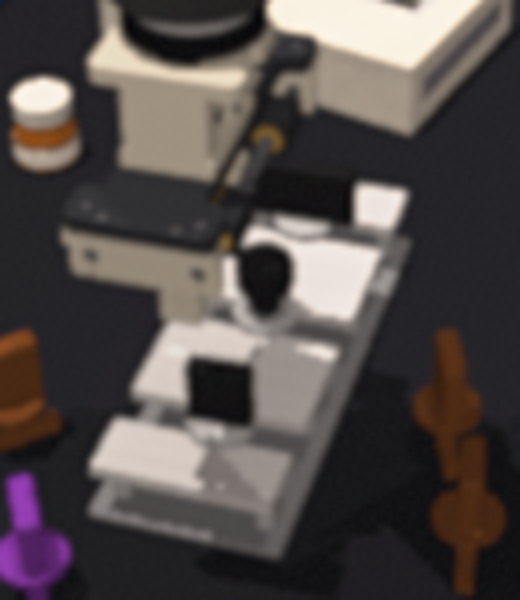

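The side crop shows the open gripper above the stand. The short black paddle is at full-picture px (225,247) between its rails, and the knob and long paddle are behind it. Both views put the key at about (0.506, 0.293), so I'm descending and gripping.

Request:
send_rows(
  plan=[
    [[0.15, 0.016, 0], [0, 0, 0]],
    [[0.3, 0.016, 0], [0, 0, 0]],
    [[0.43, 0.016, 0], [0, 0, 0]],
    [[0.51, 0.016, 0], [0, 0, 0]],
    [[0.51, 0.016, 0], [0, 0, 0]],
  ],
)

```text
time_s: 4.75
tcp_pos: [0.5054, 0.2924, 0.0756]
eef_rot: [51.0, 89.6, -130.1]
contact_force: [-0.3, 0.1, 0.4]
gripper_width: 0.0526
```

Request:
send_rows(
  plan=[
    [[0, 0, 0], [0, 0, 0]],
    [[0, 0, 0], [0, 0, 0]],
    [[0, 0, 0], [0, 0, 0]],
    [[0, 0, 0], [0, 0, 0]],
    [[0, 0, 0], [0, 0, 0]],
  ],
  jaw=-1,
  force=35,
)

```text
time_s: 5.25
tcp_pos: [0.5055, 0.2926, 0.0761]
eef_rot: [51.2, 89.6, -130.0]
contact_force: [-0.0, 0.2, 0.3]
gripper_width: 0.0185
```

```bash
python3 plan.py "[(.507,.293,.215,269)]"
```

```text
now [0.5055 0.2926 0.0761] yang -91.13 tilt 0.36 t 5.25 w 0.01848032548603942 F [-0.0411  0.1875  0.2721] j [ 49.2  20.2 -21.4   0.  -48.8  39.6]
(0.507, 0.293, 0.215, 269) shift [-0.926  0.001 -0.006] turn [-0.003  0.005 -0.006]
```

Request:
send_rows(
  plan=[
    [[0, 0, 0], [0, 0, 0]],
    [[0, 0, 0], [0, 0, 0]],
    [[0, 0, 0], [0, 0, 0]],
    [[0, 0, 0], [0, 0, 0]],
    [[0, 0, 0], [0, 0, 0]],
  ],
)

```text
time_s: 5.75
tcp_pos: [0.5055, 0.2925, 0.0761]
eef_rot: [51.1, 89.6, -130.0]
contact_force: [1.0, 0.7, -0.9]
gripper_width: 0.0137
```

Request:
send_rows(
  plan=[
    [[-0.05, 0, 0], [0, 0, 0]],
    [[-0.15, 0, 0], [0, 0, 0]],
    [[-0.4, 0, 0], [0, 0, 0]],
    [[-0.7, 0, 0], [0, 0, 0]],
    [[-0.95, 0, 0], [0, 0, 0]],
  ],
)

```text
time_s: 6.25
tcp_pos: [0.5063, 0.2932, 0.2214]
eef_rot: [56.7, 89.7, -124.4]
contact_force: [1.1, 1.1, -1.1]
gripper_width: 0.0136
```

```bash
python3 - <<'E'
from m import *
p=r.capture("side"); save(p,"lift.png",(150,80,330,300),2.6)
E
python3 plan.py "[(.52,.15,.215,269),(.53,.02,.215,264),(.53,-.10,.215,259),(.5225,-.2,.215,254)]"
```

```text
now [0.5089 0.2948 0.2283] yang -91.06 tilt 0.27 t 6.3 w 0.013834175710879398 F [3.0218 1.9178 6.4117] j [ 49.2  12.1 -10.7   0.2 -67.   39.6]
(0.52, 0.15, 0.215, 269) shift [ 0.088  0.964 -0.091] turn [-0.001 -0.006  0.001]
(0.53, 0.02, 0.215, 264) shift [ 0.     0.865 -0.082] turn [0.111 0.    0.   ]
(0.53, -0.1, 0.215, 259) shift [ 0.     0.796 -0.084] turn [0.111 0.    0.   ]
(0.5225, -0.2, 0.215, 254) shift [ 0.     0.664 -0.078] turn [0.111 0.    0.   ]
```

View pics/lift.png

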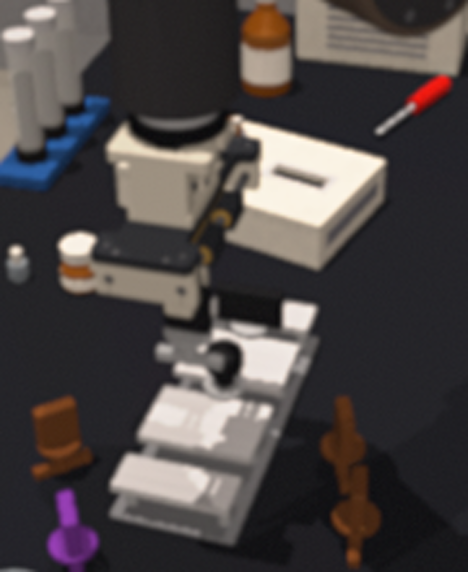

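The key is out: its bay is empty and its collar and foot show under the fingers at full-picture px (220,217). I'm carrying it to the deck.

Request:
send_rows(
  plan=[
    [[0.02, 0.16, -0.02], [0, 0, 0]],
    [[0.04, 0.35, -0.04], [0, 0, 0]],
    [[0.06, 0.55, -0.05], [0, 0, 0]],
    [[0.07, 0.76, -0.07], [0, 0, 0]],
    [[0.07, 0.96, -0.09], [0, 0, 0]],
  ],
)

```text
time_s: 6.8
tcp_pos: [0.5194, 0.1493, 0.2178]
eef_rot: [-168.8, 89.7, 10.2]
contact_force: [0.8, 0.5, -1.0]
gripper_width: 0.0139
```

Request:
send_rows(
  plan=[
    [[0, 0.17, -0.02], [0.02, 0, 0]],
    [[0, 0.35, -0.03], [0.04, 0, 0]],
    [[0, 0.52, -0.05], [0.07, 0, 0]],
    [[0, 0.69, -0.06], [0.09, 0, 0]],
    [[0, 0.86, -0.08], [0.11, 0, 0]],
  ],
)

```text
time_s: 7.3
tcp_pos: [0.5288, 0.019, 0.2181]
eef_rot: [-162.1, 89.7, 11.8]
contact_force: [-0.1, 0.1, -0.8]
gripper_width: 0.0139
```

Request:
send_rows(
  plan=[
    [[0, 0.16, -0.02], [0.02, 0, 0]],
    [[0, 0.32, -0.03], [0.04, 0, 0]],
    [[0, 0.48, -0.05], [0.07, 0, 0]],
    [[0, 0.64, -0.06], [0.09, 0, 0]],
    [[0, 0.8, -0.08], [0.11, 0, 0]],
  ],
)

```text
time_s: 7.8
tcp_pos: [0.5279, -0.1026, 0.2183]
eef_rot: [-156.6, 89.7, 12.4]
contact_force: [-0.5, 0.6, -1.4]
gripper_width: 0.0134
```

```bash
python3 plan.py "[(.5225,-.2,.185,254)]"
```

```text
now [ 0.5279 -0.1026  0.2183] yang -101.02 tilt 0.31 t 7.8 w 0.013440400321508665 F [-0.4816  0.6    -1.4399] j [  9.9   7.7 -17.4  -0.  -64.5  69.1]
(0.5225, -0.2, 0.185, 254) shift [ 0.221  0.644 -0.088] turn [ 0.111 -0.006  0.003]
```

Request:
send_rows(
  plan=[
    [[0, 0.13, -0.02], [0.02, 0, 0]],
    [[0.05, 0.3, -0.04], [0.05, 0, 0]],
    [[0.2, 0.48, -0.06], [0.08, 0, 0]],
    [[0.35, 0.644, -0.09], [0.11, 0, 0]],
    [[0.45, 0.644, -0.09], [0.11, 0, 0]],
  ],
)

```text
time_s: 8.3
tcp_pos: [0.5219, -0.2021, 0.1492]
eef_rot: [-146.2, 89.8, 17.6]
contact_force: [-0.6, 0.1, -1.2]
gripper_width: 0.0135
```

```bash
python3 - <<'E'
from m import *
p=r.capture("side"); save(p,"slot1.png",(180,60,320,190),5)
p=r.capture("top"); save(p,"slot1t.png",(290,110,420,230),5)
E
python3 plan.py "[(.5225,-.2,.15,254),(.5225,-.2,.1,254)]"
```

```text
now [ 0.5212 -0.2004  0.1485] yang -106.08 tilt 0.12 t 8.4 w 0.013681933036691917 F [-0.2901  1.0606 -1.4934] j [ -1.   13.3 -20.3  -0.1 -56.4  75. ]
(0.5225, -0.2, 0.15, 254) shift [-0.01  -0.005 -0.008] turn [-0.002 -0.001  0.003]
(0.5225, -0.2, 0.1, 254) shift [0.333 0.    0.   ] turn [0. 0. 0.]
```

View pics/slot1.png

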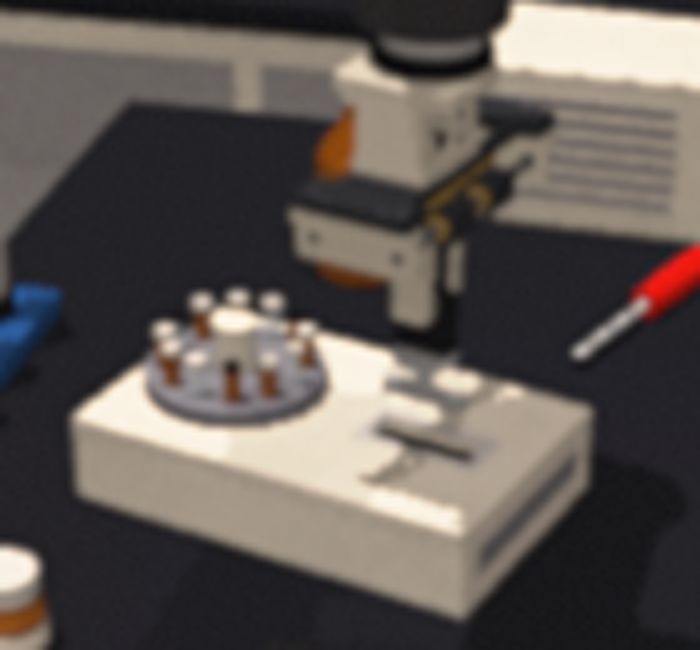

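The side view shows the key hanging over the deck, foot bar above and parallel to the slot at full-picture px (265,147). I'll check the foot-bar extents by depth before lowering.

```bash
python3 - <<'E'
from m import *
V,U=np.mgrid[0:384,0:512]; uv=np.c_[U.ravel(),V.ravel()]
a=np.radians(-15.9); S=np.array([[np.cos(a),np.sin(a)],[-np.sin(a),np.cos(a)]])
p=r.capture("side"); W=world(p,uv); ok=p["range_z"].ravel()>0
L=np.c_[(W[:,:2]-[.5224,-.2002])@S.T,W[:,2]]*1000
for n,lo,hi in(("bar",84,101),("shank",101,118),("collar",118,127)):
    k=ok&(np.abs(L[:,0])<45)&(np.abs(L[:,1])<30)&(L[:,2]>lo)&(L[:,2]<hi)
    print(n,k.sum(),np.quantile(L[k],[.02,.5,.98],axis=0) if k.sum() else "")
E
```

```text
bar 66 [[-29.2691  -1.6595  88.0685]
 [ -3.4504   5.8991  97.0199]
 [ 26.0007  10.8381 100.0758]]
shank 15 [[ -8.092    0.0555 101.2972]
 [ -2.206    4.6852 103.5045]
 [ 11.7908  11.6678 109.7042]]
collar 47 [[-21.3713  -3.9188 118.4423]
 [ -4.6637  12.6259 123.9006]
 [ 15.9959  24.853  126.3536]]
```

Request:
send_rows(
  plan=[
    [[0.04, 0, -0.015], [0, 0, 0]],
    [[0.14, 0, -0.015], [0, 0, 0]],
    [[0.24, 0, -0.015], [0, 0, 0]],
    [[0.31, 0, -0.015], [0, 0, 0]],
    [[0.355, 0, -0.015], [0, 0, 0]],
  ],
)

```text
time_s: 8.95
tcp_pos: [0.5248, -0.2004, 0.0966]
eef_rot: [-144.8, 89.8, 19.2]
contact_force: [0.4, 0.3, -0.4]
gripper_width: 0.0138
```

Request:
send_rows(
  plan=[
    [[0, 0, 0], [0, 0, 0]],
    [[0, 0, 0], [0, 0, 0]],
    [[0, 0, 0], [0, 0, 0]],
    [[0, 0, 0], [0, 0, 0]],
    [[0, 0, 0], [0, 0, 0]],
  ],
)

```text
time_s: 9.45
tcp_pos: [0.5251, -0.2004, 0.097]
eef_rot: [-148.7, 89.8, 15.3]
contact_force: [-0.2, 0.6, -1.5]
gripper_width: 0.0141
```

```bash
python3 plan.py "[(.5235,-.2,.0945,209),(.5235,-.2,.0945,166),(.5235,-.2,.0945,164)]"
```

```text
now [ 0.5251 -0.2004  0.097 ] yang -105.97 tilt 0.24 t 9.45 w 0.014101980567211429 F [-0.1675  0.6146 -1.4799] j [ -1.   16.6 -23.4  -0.1 -49.7  75.1]
(0.5235, -0.2, 0.0945, 209) shift [0.017 0.    0.011] turn [ 1.001 -0.003  0.004]
(0.5235, -0.2, 0.0945, 166) shift [0. 0. 0.] turn [0.956 0.    0.   ]
(0.5235, -0.2, 0.0945, 164) shift [0. 0. 0.] turn [0.044 0.    0.   ]
```

Request:
send_rows(
  plan=[
    [[0.017, 0, 0.01], [0, 0, 0]],
    [[0.02, 0, 0.01], [0.17, 0, 0]],
    [[0.02, 0, 0.01], [0.35, 0, 0]],
    [[0.02, 0, 0.01], [0.53, 0, 0]],
    [[0.02, 0, 0.01], [0.7, 0, 0]],
  ],
)

```text
time_s: 9.95
tcp_pos: [0.5235, -0.2, 0.0939]
eef_rot: [-116.1, 89.8, 16.1]
contact_force: [0.2, 0.4, -2.6]
gripper_width: 0.0136
```

Request:
send_rows(
  plan=[
    [[0, 0, 0], [0.18, 0, 0]],
    [[0, 0, 0], [0.36, 0, 0]],
    [[0, 0, 0], [0.54, 0, 0]],
    [[0, 0, 0], [0.71, 0, 0]],
    [[0, 0, 0], [0.88, 0, 0]],
  ],
)

```text
time_s: 10.45
tcp_pos: [0.5233, -0.2, 0.0938]
eef_rot: [-75.8, 89.8, 16.5]
contact_force: [-1.2, -0.5, -1.4]
gripper_width: 0.014
```

```bash
python3 plan.py "[(.523,-.2,.093,164)]"
```

```text
now [ 0.5233 -0.2     0.0938] yang -177.72 tilt 0.23 t 10.45 w 0.014034035116579318 F [-1.1897 -0.5133 -1.439 ] j [ -0.9  16.7 -23.8  -0.1 -49.2   3.3]
(0.523, -0.2, 0.093, 164) shift [0.005 0.002 0.   ] turn [0.406 0.002 0.005]
```

Now I'll finish the turn and lower gently until the collar touches.

Request:
send_rows(
  plan=[
    [[0, 0, 0], [0.18, 0, 0]],
    [[0, 0, 0], [0.35, 0, 0]],
    [[0, 0, 0], [0.41, 0, 0]],
    [[0.007, 0, 0], [0.41, 0, 0]],
    [[0.014, 0, 0], [0.41, 0, 0]],
  ],
)

```text
time_s: 10.95
tcp_pos: [0.5232, -0.2, 0.0915]
eef_rot: [-56.9, 89.8, 17.0]
contact_force: [-0.6, 0.7, -2.0]
gripper_width: 0.0136
```

```bash
python3 plan.py "[(.523,-.2,.091,164)]"; python3 - <<'E'
from m import *
p=r.capture("side"); save(p,"turn.png",(210,90,310,180),6)
E
```

```text
now [ 0.5232 -0.2     0.0915] yang 163.92 tilt 0.24 t 10.95 w 0.013583303932509313 F [-0.6342  0.7227 -2.0278] j [ -0.9  16.9 -24.   -0.1 -48.9 -15.1]
(0.523, -0.2, 0.091, 164) shift [ 0.004  0.001 -0.   ] turn [-0.002  0.003  0.004]
```

View pics/turn.png

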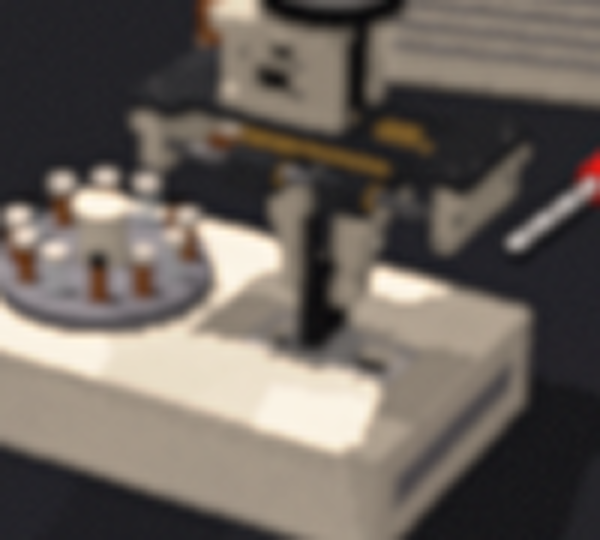

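The paddle now stands square across the slot, with the collar close to the deck at about full-picture px (263,147). Next I'll lower a little at a time, watching the force.

Request:
send_rows(
  plan=[
    [[0.004, 0, 0], [0, 0, 0]],
    [[0.008, 0, 0], [0, 0, 0]],
    [[0.01, 0, 0], [0, 0, 0]],
    [[0.01, 0, 0], [0, 0, 0]],
    [[0.01, 0, 0], [0, 0, 0]],
  ],
)

```text
time_s: 11.5
tcp_pos: [0.5233, -0.2002, 0.091]
eef_rot: [-64.7, 89.7, 9.3]
contact_force: [-3.4, 1.0, 8.9]
gripper_width: 0.0137
```

The collar touches at about 10 N. Releasing, then straight up.

Request:
send_rows(
  plan=[
    [[-0.004, 0, 0], [0, 0, 0]],
    [[-0.004, 0, 0], [0, 0, 0]],
    [[-0.004, 0, 0], [0, 0, 0]],
    [[-0.004, 0, 0], [0, 0, 0]],
    [[-0.004, 0, 0], [0, 0, 0]],
  ],
  jaw=0.2,
)

```text
time_s: 12.0
tcp_pos: [0.5233, -0.2002, 0.0914]
eef_rot: [-63.9, 89.8, 10.0]
contact_force: [-0.8, -0.3, -0.0]
gripper_width: 0.0481
```

Request:
send_rows(
  plan=[
    [[0, 0, 0], [0, 0, 0]],
    [[-0.1, 0, 0], [0, 0, 0]],
    [[-0.25, 0, 0], [0, 0, 0]],
    [[-0.5, 0, 0], [0, 0, 0]],
    [[-0.75, 0, 0], [0, 0, 0]],
  ],
)

```text
time_s: 12.5
tcp_pos: [0.5223, -0.2003, 0.2047]
eef_rot: [-57.2, 89.8, 16.8]
contact_force: [0.9, -0.0, 0.1]
gripper_width: 0.0525
```

Request:
send_rows(
  plan=[
    [[-0.1, 0.15, 0.15], [0, 0, 0]],
    [[-0.2, 0.35, 0.3], [0, 0, 0]],
    [[-0.2, 0.5, 0.5], [0, 0, 0]],
    [[-0.2, 0.7, 0.7], [0, 0, 0]],
    [[-0.2, 0.9, 0.8], [0, 0, 0]],
  ],
)

```text
time_s: 13.0
tcp_pos: [0.425, -0.0462, 0.2346]
eef_rot: [-54.3, 89.8, 19.7]
contact_force: [0.1, 0.4, 1.0]
gripper_width: 0.0522
```

```bash
python3 - <<'E'
from m import *
V,U=np.mgrid[0:384,0:512]; uv=np.c_[U.ravel(),V.ravel()]
a=np.radians(-15.9); S=np.array([[np.cos(a),np.sin(a)],[-np.sin(a),np.cos(a)]])
for n in("top","side"):
    p=r.capture(n); W=world(p,uv); ok=p["range_z"].ravel()>0; g=p["color"].max(2).ravel()
    L=np.c_[(W[:,:2]-[.5224,-.2002])@S.T,W[:,2]]*1000
    k=ok&(np.hypot(L[:,0],L[:,1])<45)&(L[:,2]>70)&(L[:,2]<120)&(g<100)
    print(n,k.sum(),np.quantile(L[k],[.02,.5,.98],axis=0) if k.sum() else "")
    k&=L[:,2]>100
    if n=="top" and k.sum()>5: print(rect(world(p,uv[k],.11)))
    for t in("longkey_grip","pin_grip"): print(t,[(f["score"],f["uv"]) for f in r.find_in(p,t)[:2]])
    im=p["color"][:,:,::-1]; b=(290,110,420,230) if n=="top" else (190,80,320,200)
    c=cv2.resize(im[b[1]:b[3],b[0]:b[2]],(400,370)); cv2.imwrite(f"pics/f_{n}.png",c)
cv2.imwrite("pics/final.png",np.hstack([cv2.imread("pics/f_top.png"),cv2.imread("pics/f_side.png")]))
s=r.get_state(); print(s["time_s"],s["tcp_pos"])
E
```

```text
top 59 [[ -3.282  -14.9536  97.997 ]
 [  4.6623  -3.7995 109.9808]
 [  8.9994  18.2229 112.8255]]
(array([ 0.5272, -0.1989]), 36.0, 12.9, 63.8)
longkey_grip [(0.72, [236.9, 182.8])]
pin_grip [(0.68, [194.5, 184.7])]
side 90 [[ -8.6147 -13.4758  72.1731]
 [ -4.3925  10.269   96.2816]
 [  3.8117  25.9826 112.6287]]
longkey_grip [(0.73, [244.8, 194.9])]
pin_grip [(0.65, [233.5, 223.8])]
13.3 [ 0.426  -0.0479  0.2347]
```

View pics/final.png

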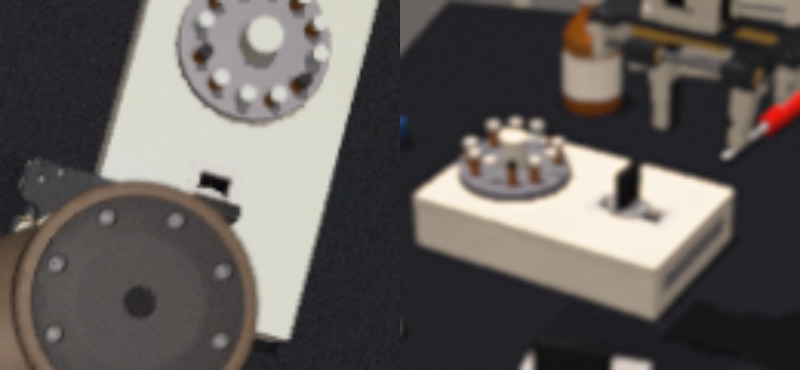

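The side half shows the paddle upright and across the slot. In the top half the wrist covers part of it. I'll move clear and measure again.

Request:
send_rows(
  plan=[
    [[0, 0, 0.2], [0, 0, 0]],
    [[0, 0, 0.4], [0, 0, 0]],
    [[0, 0, 0.6], [0, 0, 0]],
    [[0, 0, 0.8], [0, 0, 0]],
    [[0, 0, 1], [0, 0, 0]],
  ],
)

```text
time_s: 13.8
tcp_pos: [0.4683, 0.0968, 0.2345]
eef_rot: [-71.4, 89.9, 2.5]
contact_force: [-0.4, -0.7, 0.0]
gripper_width: 0.0525
```

```bash
python3 - <<'E'
from m import *
V,U=np.mgrid[0:384,0:512]; uv=np.c_[U.ravel(),V.ravel()]
a=np.radians(-15.9); S=np.array([[np.cos(a),np.sin(a)],[-np.sin(a),np.cos(a)]])
p=r.capture("top"); W=world(p,uv); ok=p["range_z"].ravel()>0; g=p["color"].max(2).ravel()
L=np.c_[(W[:,:2]-[.5224,-.2002])@S.T,W[:,2]]*1000
k=ok&(np.hypot(L[:,0],L[:,1])<45)&(L[:,2]>98)&(L[:,2]<120)&(g<110)
print(k.sum(),np.quantile(L[k],[.02,.5,.98],axis=0)); print(rect(world(p,uv[k],.11)))
save(p,"final2.png",(290,110,420,230),5)
E
```

```text
97 [[ -3.7914 -14.643  100.3322]
 [  2.3986   4.7277 109.5915]
 [  9.0144  21.7314 114.2989]]
(array([ 0.5258, -0.1969]), 39.2, 13.9, 76.4)
```

View pics/final2.png

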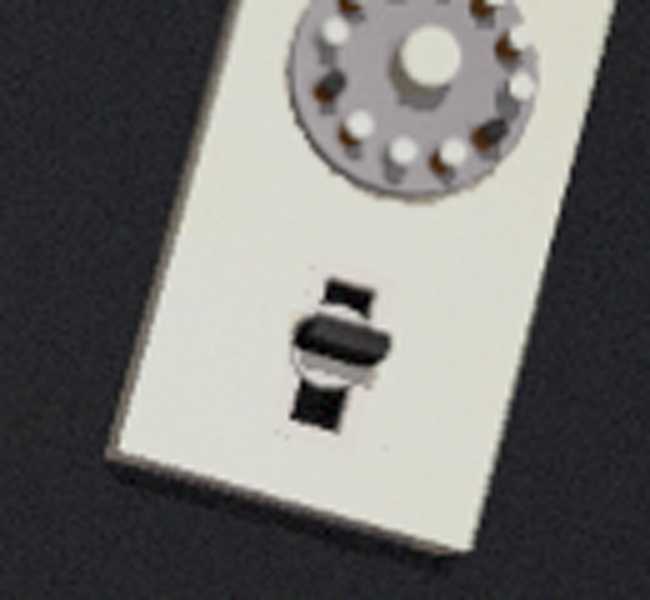

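The top view shows the paddle square across the slot at full-picture px (359,178), with the collar on the deck and the slot's ends showing on both sides. All checks are within limits, so I'm handing in.

```bash
python3 -c "
from plant import r
print(r.close_job())"
```

```text
the job is handed in; nothing more can be done
None
```

The job is handed in at about 14 s of the 48 s allowed. I lifted the short-paddle T-key from the stand and lowered its bar through the slot. I then turned it a quarter turn, set the collar on the deck (contact felt at about 10 N) and released it with the arm well clear.

- **Final top view:** the key stands about 92° to the slot and about 5 mm from its centre. The paddle top is at 109.6 mm, against 110 mm expected with the collar resting on the deck.
- **Upright:** both pictures show it upright, but I did not measure the tilt.
- **Stand:** the long key and the pin were still found at their starting pixels in both views, to within about 3 px.
- **Disagreements:** one earlier top measurement read 64° in world axes, about 80° to the slot, because the wrist covered part of the paddle. After the arm moved clear it read 76°, as planned. The two cameras also differed by about 3 mm on the key's starting x position, which the slot's clearance absorbed.

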